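# Tuck a carrier strip under the leaf of an imaging stage and hold it flat

## Robot

A 6-joint arm with a two-finger parallel gripper is mounted at the origin on a cart in front of the work surface, level with it; the furniture and walls round the work are solid. World frame = base frame: x ahead of the robot, y to its left, z up, the work surface at z = 0. Lengths are in mm, angles in rad, forces in N, time in s.
With the tool pointing down it reaches from about 350 to 975 mm from the base axis. Payload 7.1 kg.
Tool frame: the origin (TCP) lies midway between the tips of the shut fingers; the grasp point (between the pads) lies 19 mm behind it (ctrl.grasp_offset is the distance from the TCP to the grasp point, in mm); z points along the fingers, y is the line along which they close (so a half turn about z gives the same grasp; the last joint's range is limited). The gripper opens to 88 mm and grips with 3 to 60 N. Pads are 20 mm wide; open, the fingers measure 115 mm over their backs; the gripper's body (75 mm by 178 mm) begins 61 mm behind the grasp point.
Start: joints at [1.092, 0.423, 1.63, -0, 1.089, -0.019], TCP at [277.323, 560.086, 222.675] pointing down, gripper open.
Joint ranges: [-3, 3], [-0.9, 2.11], [0.09, 2.58], [-1.31, 4.45], [0.11, 2.69], [-2.54, 2.54]. Speed limits (rad/s): [2.39, 2.39, 3.01, 3.14, 3.14, 3.14].

## Interface

Orientations are given as a rotation vector (axis times angle).
In Python, from workcell import sensors, viewer, ctrl gives the robot as it stands. The module is installed in compiled form; this text tells all that it offers.
- The arm moves only by the shell command python3 -m handwheel 'ROWS'. ROWS is JSON, a list of rows, each a list of 7 numbers: the shift along the tool's x, y, z in mm, then the turn, a rotation vector about the tool's x, y, z in rad, then the closure, from 0 (fully open) to 1 (shut). In form: [[x, y, z, rx, ry, rz, jaw], ...]. A call has 1 to 10 rows; each row shifts and turns the commanded pose from where the row before left it, along the tool's axes as they then stand; what a row does not reach is not made up. A row lasts 1/8 s, in which the tool goes at most 62.5 mm and 10.7 degrees, less where a joint would pass 70% of its speed; a pose out of reach is approached as far as the arm can. A call is refused whole if a number of a shift passes 62.5 or a number of a turn 0.188, either way. A call with a gripper value outside its range is refused whole. The fingers move at their own pace and stop on an object; the grip force is fixed at half the most. Time passes only in rows, so rows that do not move let the fingers close. It gives the time, the measured TCP pose, the force, the opening and the grip force at its end, in the units of the state.
- sensors.get_obs(): the state, without advancing time (a new reading comes with each control period).
- viewer.get_image(name): name is "scene" or "top" or "wrist"; returns a dict with "frame" (480x640x3 uint8, blue, green, red), "fov_y" (degrees; the focal length in pixels is half the picture's height over the tangent of half this angle, whatever the lens; pixels are square), "cx", "cy" (the principal point, pixels), "distortion" ([k1, k2, p1, p2, k3] as OpenCV has them; the pictures are not rectified), "R" (3x3) and "t" (3): a world point X has camera coordinates R X + t. Camera axes: x right, y down, z forward; pixel columns grow to the right and rows downward; lengths in mm; the calibration is good to about 2 mm. A picture is of the moment at which its call begins. There is no depth.
- ctrl.close_job(): hands the job in; it is judged then, once.
The state is a dict: "t": time; "qpos": joint angles; "qvel": joint speeds; "joint_torque": joint torques, N m; "ee_pos": TCP position; "orientation": TCP orientation; "ft_force": force on the tool from outside, world axes, zero at the start; "moment": the same for the moment, N m; "width": finger opening in mm; "grasp_force": force on a finger pad.
Only numpy, scipy, OpenCV 4.12 (cv2) and the standard library are available. Lean on these libraries where they do the work, as an engineer would, in place of code of your own. Each camera call takes 0.05 s, during which the arm holds its last target. There are 200 camera calls.

## Task

Get the carrier strip ready for its picture on the imaging stage: press the stage's sprung gate lever down until it catches and stays down, then lay the strip between the rails of the bed and slide its front edge under the thin hinged leaf, fully home against the stop, without lifting the leaf. Finish while still holding the strip by its rib, pressed firmly flat on the bed: do not let go at the end. Leave the petri dish, bottle and flask where they stand.

Things in the scene. Friction and masses are not known exactly. Their poses are not given: they have to be found in the camera images.
- stage: imaging stage, a grey plate fixed level on the worktop, x -130 to 130, y -65 to 115 mm, top 18 mm. Origin on the worktop under the middle of its channel; x runs along the channel from the open front to the leaf and stop, y to the left, z up. On the left, at y 85 mm, stand the lever's pivot cheeks (x 60, top z 51 mm) and those of its over-centre spring (x 115, top z 42 mm)
- bed: flat matt black bed of the stage, same origin and axes; its top is at z 20 mm, x -130 to 95 mm, 84 mm wide between two rails (y 42 to 50 mm on each side, x -125 to 90 mm) that stand 4 mm above it. At x 95 mm a step across it is the stop. The leaf roofs it from x 45 to 116 mm
- mouth (a point): point on the bed's top under the middle of the leaf's free edge: x 45, y 0, z 20 mm in the stage's frame (axes as the stage's)
- leaf (a joint): leaf: light (45 g) steel sheet 71 x 86 mm, 2 mm thick, over the far end of the bed, free to lift on a hinge at its far edge (stage x 116 mm). 0 rad = level, its underside 7.8 mm above the bed, kept there by its own weight; grows as it lifts, up to 1.3. Its free edge is turned up a little
- leaf_edge (a point): middle of the leaf's free edge, on its top, 32 mm above the worktop with the leaf down
- gate_lever (a joint): gate lever left of the bed: steel bar along the stage's x, pivot at stage x 60, y 85, z 42 mm, black pad at its near end. 0 rad = sprung up; grows as the pad is pressed; 0.35 = down and level. The spring resists with up to about 9 N at the pad until 0.21 rad; past that an over-centre spring catches it, snaps it to 0.35 and holds it by itself
- lever_pad (a point): middle of the top of the lever's black pad, 34 x 24 mm (moves with the lever): in the stage's frame x -51, y 85, z 89 mm with the lever up, x -60, y 85, z 48 mm with it down
- gate (a joint): gate bar across the bed at stage x 35 mm, just before the leaf, driven by the lever. 0 m = up, 5 mm proud of the bed, barring the way under the leaf; 0.008 m = sunk 3 mm below the bed's top (lever fully down)
- strip: carrier strip, loose, 0.10 to 0.20 kg: aluminium plate 130 x 70 x 4 mm, two glass windows in its front half, black grip rib on top 46 mm long (along x), 14 mm wide, its top 36 mm above the underside, centred 22 mm behind the middle. Origin at the centre of the underside; x points to the front edge, z up. Starts flat on the worktop left or right of the stage
- strip_front (a point): middle of the strip's front edge, at the underside: 65 mm ahead of the strip's origin
- strip_rib (a point): top of the rib, middle: x -22, y 0, z 36 mm in the strip's frame
- petri_dish: petri dish 92 mm across, 16 mm high, bystander; origin at the centre of its underside. Lies on the other side of the stage from the strip
- bottle: small bottle with blue cap, 57 mm across, 104 mm high, bystander; origin at the centre of its underside
- flask: stoppered conical flask, 63 mm across, 141 mm high, bystander; origin at the centre of its underside
Things that resemble listed ones, but are neither listed nor needed, are in the scene too. Of the things that look like the strip, take the one that is farthest to the robot's right at the start.

How it is judged:
By the outcome, as a careful person would: the job done as asked, in the order asked, and still so for the second after the job is handed in, while the arm keeps its last pose, push and grip.
It also fails if it takes over 51 s, if anything falls off the work surface, if the arm or the gripper's body presses on something with over 40 N, if the wrist force passes 120 N, or if a joint passes its speed limit or range.

## Working session

There is one attempt and no reset: what is moved stays moved. The work goes in short steps, Python scripts to look and compute and a shell command to move; the robot and the scene stay as the last step left them, time stands still between calls to the robot, and variables do not carry over. Pictures are saved under pics/ and viewed, at most 10 in all, crops included, and the job is handed in when it is done.

```bash
mkdir -p pics; cat > h.py <<'E'
import numpy as np, cv2
from scipy.spatial.transform import Rotation as Ro
from workcell import sensors, viewer, ctrl
import json
def snap(name,fn):
    d=viewer.get_image(name); cv2.imwrite(f'pics/{fn}.png',d['frame'])
    np.savez(f'pics/{fn}.npz',**{k:np.array(v) for k,v in d.items()})
def cal(fn):
    d=np.load(f'pics/{fn}.npz'); f=240/np.tan(np.radians(float(d['fov_y']))/2)
    K=np.array([[f,0,float(d['cx'])],[0,f,float(d['cy'])],[0,0,1]])
    return K,d['distortion'].astype(float),d['R'],d['t'].reshape(3)
def px(fn,uv,z):
    K,D,R,t=cal(fn); n=cv2.undistortPoints(np.array(uv,float).reshape(-1,1,2),K,D).reshape(-1,2)
    c=-R.T@t; o=[]
    for (a,b),zz in zip(n,np.broadcast_to(z,len(n))):
        r=R.T@np.array([a,b,1]); o.append(c+r*(zz-c[2])/r[2])
    return np.array(o)
def proj(fn,X):
    K,D,R,t=cal(fn); return cv2.projectPoints(np.array(X,float).reshape(-1,1,3),cv2.Rodrigues(R)[0],t,K,D)[0].reshape(-1,2)
E
python3 - <<'E'
from h import *
snap('top','top0'); snap('scene','scene0')
for n in('top0','scene0'):
    K,D,R,t=cal(n);print(n,(-R.T@t).round(),K[0,0].round(),D)
o=sensors.get_obs();print(o['ee_pos'],o['orientation'],Ro.from_rotvec(o['orientation']).as_matrix().round(3),o['width'])
E
```

```text
top0 [ 440.  218. 1659.] 472.0 [-0.12249279  0.          0.          0.          0.        ]
scene0 [   2. -798. 1348.] 558.0 [0.04866861 0.         0.         0.         0.        ]
[277.09088995 559.68645987 221.9953284 ] [-7.15774491e-01 -3.05863558e+00  2.01149592e-03] [[-0.896  0.444 -0.001]
 [ 0.444  0.896 -0.001]
 [ 0.    -0.001 -1.   ]] 87.95816400809046
```

View pics/top0.png

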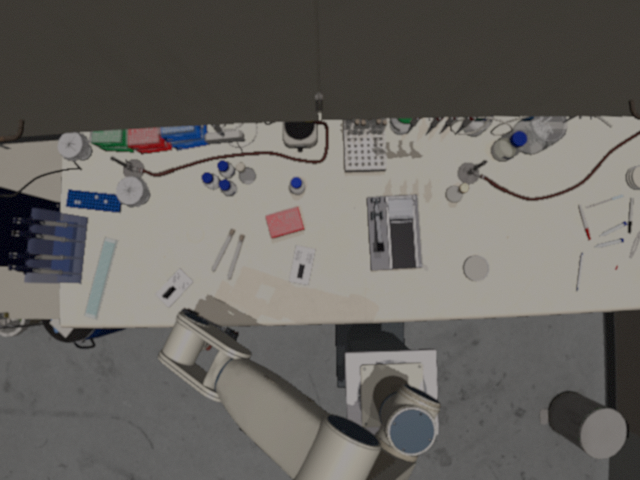

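View pics/scene0.png

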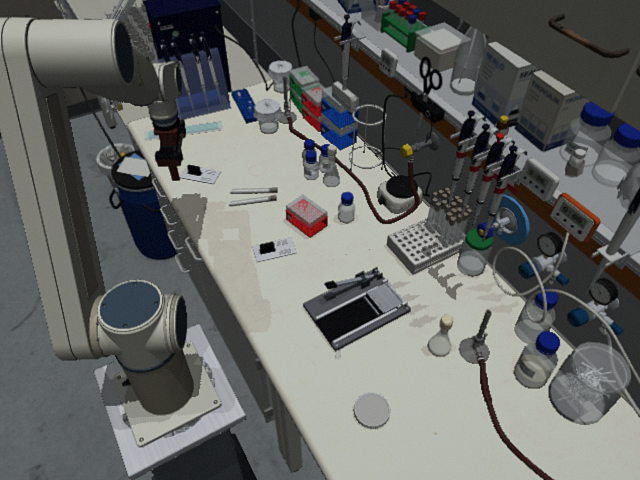

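The top view shows the stage at about (395,232), the candidate strips at (302,266) and (176,288), the dish at (475,268), the bottle at (297,185) and the flask at (455,193). The strip to take is the right one, at (302,266). Next I'll enlarge that area.

```bash
python3 - <<'E'
from h import *
im=cv2.imread('pics/top0.png')[180:292,280:430]
cv2.imwrite('pics/c1.png',cv2.resize(im,None,fx=5.3,fy=5.3,interpolation=cv2.INTER_CUBIC))
print(im.shape)
E
```

```text
(112, 150, 3)
```

View pics/c1.png

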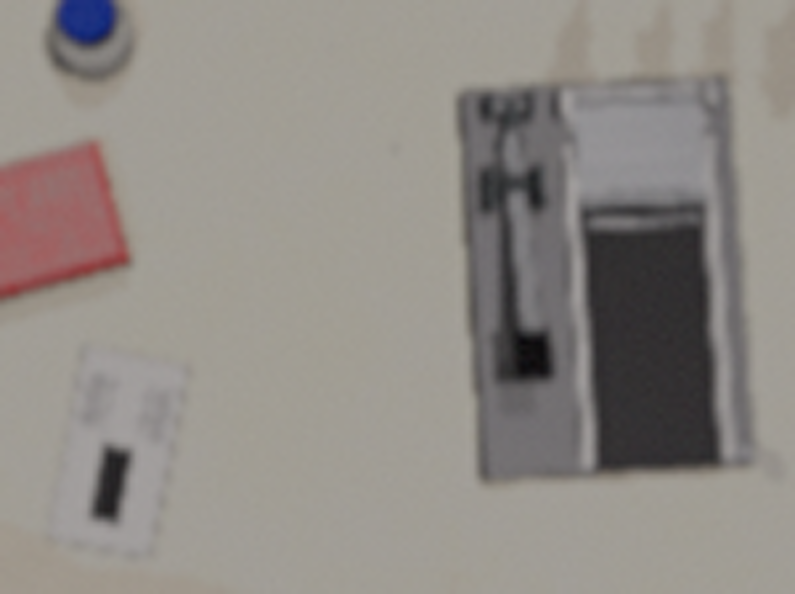

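The crop shows the stage plate with corners at about (460,92), (722,78), (748,462) and (482,480). The strip's corners are at (85,345), (188,368), (152,556) and (50,540), with its rib at the rear and its front pointing away from the robot.

```bash
python3 - <<'E'
from h import *
def fit(loc,uv):
    loc=np.array(loc,float); uv=np.array(uv,float)/5.3+[280-.5+.1,180-.5+.1]
    W=px('top0',uv,loc[:,2])
    a=loc[:,:2]-loc[:,:2].mean(0); b=W[:,:2]-W[:,:2].mean(0)
    th=np.arctan2((a[:,0]*b[:,1]-a[:,1]*b[:,0]).sum(),(a*b).sum())
    R=np.array([[np.cos(th),-np.sin(th)],[np.sin(th),np.cos(th)]])
    t=W[:,:2].mean(0)-R@loc[:,:2].mean(0)
    print('pos',t.round(1),'yaw',th.round(4),'res',(W[:,:2]-(loc[:,:2]@R.T+t)).round(1).tolist()); return R,t
R,t=fit([[130,115,18],[130,-65,18],[-130,-65,18],[-130,115,18]],[[460,92],[722,78],[748,462],[482,480]])
print('pad',R@[-51,85]+t,'home origin',R@[30,0]+t)
R,t=fit([[65,35,4],[65,-35,4],[-65,-35,4],[-65,35,4]],[[85,345],[188,368],[152,556],[50,540]])
print('rib',R@[-22,0]+t)
print(px('top0',[[111/5.3+280,484/5.3+180]],36), px('top0',[[533/5.3+280,355/5.3+180]],89))
E
```

```text
pos [568.5 -48.6] yaw 0.0229 res [[-2.1, -2.9], [-1.9, 2.0], [3.0, 2.7], [1.0, -1.7]]
pad [515.59675651  35.23456045] home origin [598.52332219 -47.88694522]
pos [462.5 299.7] yaw -0.2115 res [[0.6, -0.0], [-1.9, 0.5], [1.8, 0.4], [-0.5, -0.9]]
rib [440.95418279 304.33317727]
[[440.0906566  302.35826124  36.        ]] [[513.06226446  32.15470611  89.        ]]
```

```bash
python3 -m handwheel '[[-40,-33,0,0,0,0,1],[-40,-33,0,0,0,0,1],[-40,-33,0,0,0,0,1],[-40,-33,0,0,0,0,1],[-40,-33,0,0,0,0,1],[-40,-33,0,0,0,0,1],[-40,-33,0,0,0,0,1],[-40,-33,0,0,0,0,1],[-40,-33,0,0,0,0,1],[-40,-33,0,0,0,0,1]]'
python3 -m handwheel '[[-46,-36,0,0,0,0,1],[0,0,0,0,0,-0.162,1],[0,0,0,0,0,-0.162,1],[0,0,0,0,0,-0.16,1],[0,0,0,0,0,0,1]]'
python3 - <<'E'
from h import *
snap('wrist','w1')
o=sensors.get_obs();print(o['ee_pos'],Ro.from_rotvec(o['orientation']).as_matrix().round(3),o['ft_force'])
K,D,R,t=cal('w1');print(-R.T@t)
E
```

```text
t: 1.35
ee_pos: [489.7, 85.2, 222.6]
orientation: [-0.716, -3.059, -0.0]
ft_force: [0.8, -0.0, 1.1]
width: 0.3
grasp_force: 0.0
t: 1.98
ee_pos: [514.3, 34.1, 222.4]
orientation: [0.035, -3.141, 0.0]
ft_force: [0.3, 0.3, 0.0]
width: 0.6
grasp_force: 0.0
[514.37235493  34.15302065 222.4570456 ] [[-1.    -0.021 -0.001]
 [-0.021  1.    -0.   ]
 [ 0.001 -0.    -1.   ]] [-0.10651283 -0.01963577  0.93689789]
[441.08851136  32.489355   384.92334416]
```

View pics/w1.png

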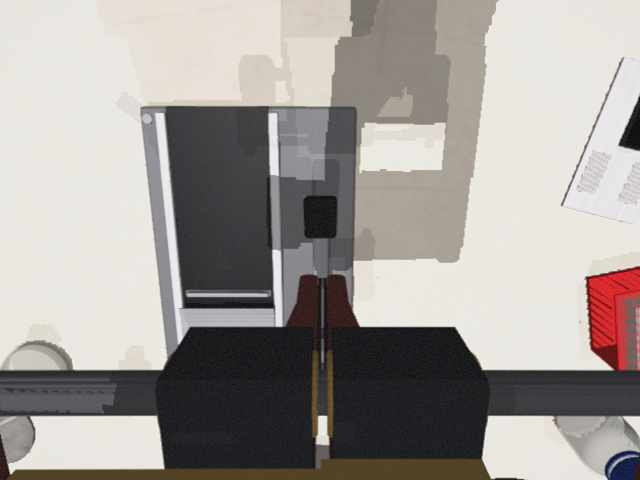

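The wrist view from above the lever shows the pad at (320,217), the near plate corners at (142,107) and (356,107), and the rail inner edges at columns 166 and 269 near row 113. The gate bar is at row 294 and the leaf edge at about row 309.

```bash
python3 - <<'E'
from h import *
W=px('w1',[[142,107],[356,107],[166,113],[269,113],[187,290],[271,290],[320,217],[181,308],[275,308]],[18,18,24,24,25,25,89,32,32])
print(W.round(1))
im=cv2.imread('pics/w1.png')
a=cv2.resize(im[90:330,120:380],None,fx=3,fy=3,interpolation=cv2.INTER_CUBIC)[:600]
a=cv2.resize(im[95:325,120:400],None,fx=2.6,fy=2.6,interpolation=cv2.INTER_CUBIC)
cv2.imwrite('pics/c2.png',a);print(a.shape)
E
```

```text
[[ 439.1 -115.7   18. ]
 [ 434.9   60.3   18. ]
 [ 443.3  -94.2   24. ]
 [ 441.3  -10.6   24. ]
 [ 597.7  -86.4   25. ]
 [ 596.   -10.3   25. ]
 [ 511.6   32.7   89. ]
 [ 612.3  -90.6   32. ]
 [ 610.3   -6.    32. ]]
(598, 728, 3)
```

View pics/c2.png

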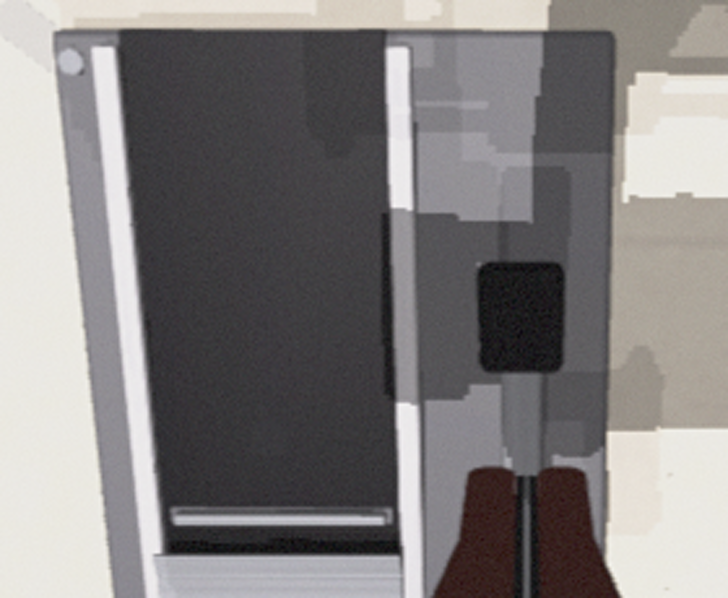

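```bash
python3 -m handwheel '[[3,0,45,0,0,0,1],[0,0,45,0,0,0,1],[0,0,30,0,0,0,1],[0,0,10,0,0,0,1],[0,0,10,0,0,0,1],[0,0,10,0,0,0,1]]'; python3 -m handwheel '[[1,0,8,0,0,0,1],[1,0,8,0,0,0,1],[0,0,7,0,0,0,1],[0,0,0,0,0,0,1]]'
```

```text
t: 2.78
ee_pos: [512.0, 34.2, 73.5]
orientation: [-0.035, 3.141, 0.0]
ft_force: [-2.0, -0.3, 3.3]
width: 0.1
grasp_force: 1.6
t: 3.28
ee_pos: [509.3, 34.0, 49.1]
orientation: [0.038, -3.14, 0.0]
ft_force: [0.3, -0.5, -0.5]
width: 0.2
grasp_force: 0.0
```

```bash
python3 -m handwheel '[[0,0,-50,0,0,0,1],[0,0,-50,0,0,0,1],[10,45,0,0,0,0,0],[10,45,0,0,0,0,0],[10,45,0,0,0,0,0],[10,45,0,0,0,0,0],[11,45,0,0,0,0,0],[11,45,0,0,0,0,0]]'
python3 -m handwheel '[[0,0,0,0,0,0.12,0],[0,0,0,0,0,0.115,0],[0,0,0,0,0,0,0]]'
python3 - <<'E'
from h import *
snap('wrist','w2')
o=sensors.get_obs();print(o['ee_pos'],Ro.from_rotvec(o['orientation']).as_matrix().round(3),o['ft_force'])
E
```

```text
t: 4.28
ee_pos: [440.7, 304.0, 150.0]
orientation: [-0.038, 3.141, 0.001]
ft_force: [-0.6, 0.7, 0.3]
width: 56.9
grasp_force: 0.0
t: 4.65
ee_pos: [441.0, 302.7, 149.8]
orientation: [0.328, 3.124, 0.0]
ft_force: [0.2, 0.5, 0.3]
width: 86.2
grasp_force: 0.0
[441.1061644  302.52849841 149.81061331] [[-0.978  0.207  0.   ]
 [ 0.207  0.978  0.   ]
 [-0.     0.    -1.   ]] [ 0.25218011 -0.26183792  1.0318974 ]
```

View pics/w2.png

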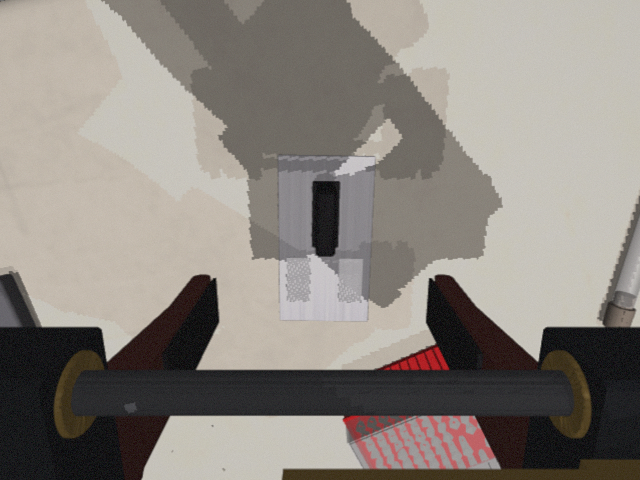

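The wrist view shows the strip below, aligned with the tool. Its corners are at (279,156), (375,156), (368,321) and (280,321), and the rib top spans columns 312–339 from row 181.

```bash
python3 - <<'E'
from h import *
W=px('w2',[[279,156],[375,156],[368,321],[280,321],[312.5,181],[339,181]],[4,4,4,4,36,36])
R=Ro.from_rotvec(sensors.get_obs()['orientation']).as_matrix(); p=sensors.get_obs()['ee_pos']
print(W.round(1)); c=W[:4].mean(0); r=(W[4]+W[5])/2
f=(W[2]+W[3])/2-(W[0]+W[1])/2; print('c',c,'len',np.linalg.norm(f),'yaw',np.arctan2(f[1],f[0]),'ribrear',r)
f/=np.linalg.norm(f); rib=c-22*f; rib2=r+23*f; print(rib,rib2,'tool d',R.T@(rib-p),R.T@(rib2-p))
E
```

```text
[[391.3 282.    4. ]
 [405.5 349.    4. ]
 [532.  320.9   4. ]
 [517.5 252.5   4. ]
 [409.1 303.3  36. ]
 [412.7 320.1  36. ]]
c [461.55727554 301.10563068   4.        ] len 129.57369414035165 yaw -0.22411603618637896 ribrear [410.88663893 311.70718289  36.        ]
[440.10747477 305.99501172   4.        ] [433.31143065 306.59555727  36.        ] tool d [  1.71634075   3.16503035 145.81078769] [  8.48474546   2.35063847 113.80965749]
```

```bash
python3 -m handwheel '[[2,3,40,0,0,0.012,0],[0,0,40,0,0,0,0],[0,0,40,0,0,0,0],[0,0,21,0,0,0,0],[0,0,0,0,0,0,0.5],[0,0,0,0,0,0,1],[0,0,0,0,0,0,1],[0,0,0,0,0,0,1],[0,0,0,0,0,0,1],[0,0,0,0,0,0,1]]'
```

```text
t: 5.95
ee_pos: [439.8, 305.9, 8.9]
orientation: [0.349, 3.122, 0.0]
ft_force: [-1.0, -0.3, 0.3]
width: 31.4
grasp_force: 0.0
```

```bash
python3 -m handwheel '[[0,0,0,0,0,0,1],[0,0,0,0,0,0,1],[0,0,0,0,0,0,1],[0,0,0,0,0,0,1],[0,0,0,0,0,0,1]]';python3 -m handwheel '[[0,0,-30,0,0,0,1],[0,0,-40,0,0,0,1],[0,0,-30,0,0,0,1],[0,0,0,0,0,0,1]]'
python3 - <<'E'
from h import *
o=sensors.get_obs();print(o['ee_pos'],o['width'],Ro.from_rotvec(o['orientation']).as_matrix().round(3))
snap('wrist','w3')
E
```

```text
t: 6.58
ee_pos: [439.7, 305.8, 8.6]
orientation: [-0.349, -3.122, 0.0]
ft_force: [-0.3, -1.0, 0.7]
width: 14.0
grasp_force: 30.0
t: 7.08
ee_pos: [441.0, 306.7, 110.5]
orientation: [0.349, 3.119, 0.004]
ft_force: [0.8, -0.5, -2.2]
width: 13.8
grasp_force: 30.0
[440.99365514 306.69095097 110.49990999] 13.76594000405915 [[-0.975  0.221  0.004]
 [ 0.221  0.975  0.002]
 [-0.003  0.003 -1.   ]]
```

View pics/w3.png

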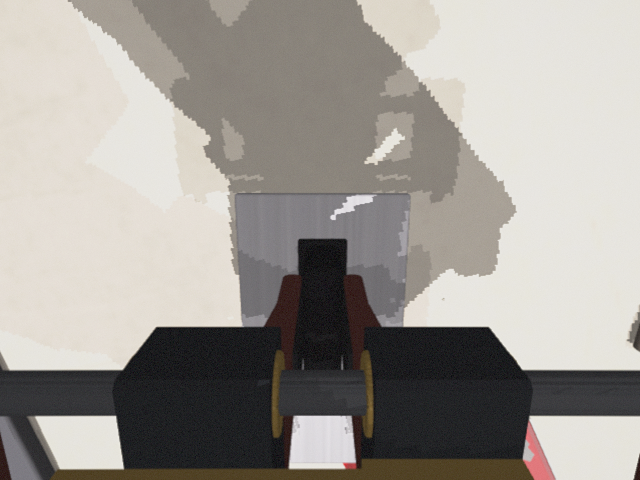

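The strip is gripped and hanging level. Its rear corners are at (235,193) and (410,193), and the rib's rear top edge is at row 239, columns 299–346.

```bash
python3 - <<'E'
from h import *
W=px('w3',[[235,193],[410,193],[243,326],[405,326],[299,239],[346,239]],[106,106,106,106,138,138])
o=sensors.get_obs();R=Ro.from_rotvec(o['orientation']).as_matrix(); p=o['ee_pos']
print(((W-p)@R).round(1))
E
```

```text
[[ 42.5 -33.3   2.9]
 [ 42.5  35.8   3. ]
 [-15.6 -33.1   3. ]
 [-15.7  36.9   3.1]
 [ 33.   -6.6 -29. ]
 [ 33.    8.8 -29. ]]
```

```bash
python3 -m handwheel '[[-17,-42,0,0,0,0,1],[-17,-42,0,0,0,0,1],[-17,-42,0,0,0,0,1],[-17,-42,0,0,0,0,1],[-17,-42,0,0,0,0,1],[-17,-42,0,0,0,0,1],[-17,-42,0,0,0,0,1],[-17,-42,0,0,0,0,1],[0,0,0,0,0,-0.123,1],[0,0,0,0,0,-0.123,1]]'
python3 -m handwheel '[[0,0,40,0,0,0,1],[0,0,0,0,0,0,1],[0,0,0,0,0,0,1]]'
python3 - <<'E'
from h import *
o=sensors.get_obs();R=Ro.from_rotvec(o['orientation']).as_matrix();print(o['ee_pos'],o['width'],R.round(4),np.pi/2-np.arctan2(R[1,1],R[0,1]))
snap('wrist','w4'); snap('scene','s4')
a=cv2.imread('pics/w4.png'); b=cv2.resize(cv2.imread('pics/s4.png')[240:380,270:450],None,fx=2.2,fy=2.2,interpolation=cv2.INTER_CUBIC)
c=np.zeros((600,800,3),np.uint8); a=a[50:342,100:540]; a=cv2.resize(a,None,fx=.9,fy=.9) if 0 else a; c[:a.shape[0],:a.shape[1]]=a; c[292:292+b.shape[0],:b.shape[1]]=b[:308]
cv2.imwrite('pics/m4.png',c)
E
```

```text
t: 8.38
ee_pos: [496.9, -52.6, 106.7]
orientation: [0.04, -3.138, -0.001]
ft_force: [-0.0, 0.8, -1.9]
width: 13.8
grasp_force: 30.0
t: 8.75
ee_pos: [497.6, -51.8, 68.3]
orientation: [0.036, -3.14, -0.0]
ft_force: [-0.1, 0.7, -1.4]
width: 14.1
grasp_force: 30.0
[497.6432296  -51.8044329   68.30970551] 14.056708393598871 [[-9.997e-01 -2.320e-02 -1.800e-03]
 [-2.320e-02  9.997e-01  2.000e-04]
 [ 1.800e-03  3.000e-04 -1.000e+00]] -0.023217352376083467
```

View pics/m4.png

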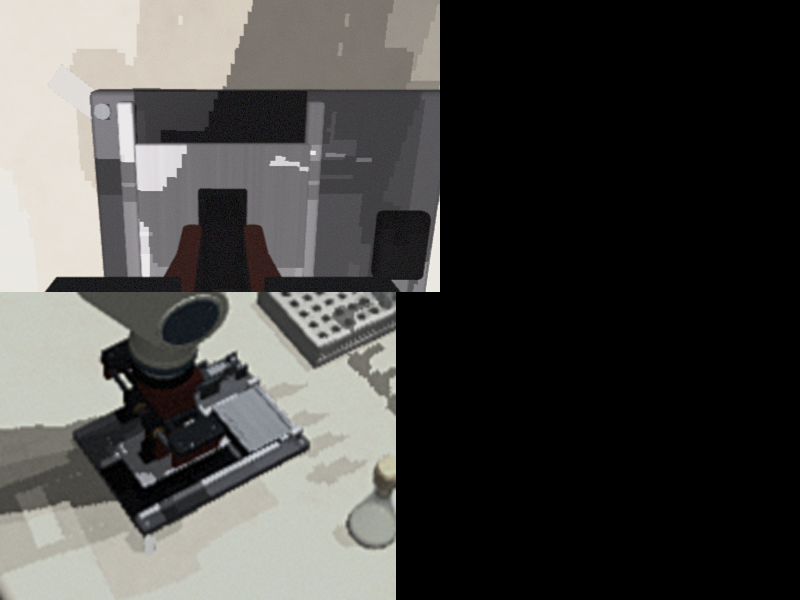

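This shows the strip above the bed. Full-frame positions are rail inner edges at (234,153) and (406,153), and strip rear corners at (235,193) and (408,193). The lever pad is at (502,295) and looks down.

```bash
python3 - <<'E'
from h import *
W=px('w4',[[234,153],[406,153],[235,193],[408,193],[502,295]],[24,24,63.7,63.7,48])
o=sensors.get_obs();R=Ro.from_rotvec(o['orientation']).as_matrix(); p=o['ee_pos']
print(W.round(1),((W-p)@R).round(1))
E
```

```text
[[443.3 -95.   24. ]
 [441.3 -13.   24. ]
 [455.3 -87.2  63.7]
 [453.7 -18.8  63.7]
 [503.   31.6  48. ]] [[ 56.4 -41.8  45.3]
 [ 56.4  40.2  45.2]
 [ 44.1 -34.3   5.6]
 [ 44.2  34.2   5.6]
 [ -6.3  83.4  21.3]]
```

```bash
python3 -m handwheel '[[0,-0.5,20,0,0,0,1],[0,0,14,0,0,0,1],[0,0,3,0,0,0,1],[0,0,2,0,0,0,1],[0,0,1,0,0,0,1],[0,0,0,0,0,0,1]]'
```

```text
t: 9.6
ee_pos: [498.3, -52.4, 28.9]
orientation: [-0.037, 3.141, -0.0]
ft_force: [-0.2, -0.0, -2.4]
width: 14.0
grasp_force: 30.0
```

```bash
python3 -m handwheel '[[0,0,1,0,0,0,1],[0,0,0,0,0,0,1]]';python3 -m handwheel '[[0,0,1,0,0,0,1],[0,0,0,0,0,0,1]]'
```

```text
t: 9.85
ee_pos: [498.4, -52.4, 28.6]
orientation: [-0.036, 3.141, -0.0]
ft_force: [-1.6, 0.9, 9.2]
width: 13.6
grasp_force: 30.0
t: 10.1
ee_pos: [498.4, -52.4, 28.6]
orientation: [-0.036, 3.141, -0.0]
ft_force: [-6.3, 0.8, 22.7]
width: 13.9
grasp_force: 30.0
```

```bash
python3 -m handwheel '[[0,0,-1,0,0,0,1],[-8,0,0,0,0,0,1],[-8,0,0,0,0,0,1],[0,0,0,0,0,0,1]]';python3 -m handwheel '[[-8,0,0,0,0,0,1],[-8,0,0,0,0,0,1],[-8,0,0,0,0,0,1],[0,0,0,0,0,0,1]]'
```

```text
t: 10.6
ee_pos: [513.5, -52.0, 28.4]
orientation: [0.037, -3.14, -0.0]
ft_force: [-4.6, 0.1, 11.7]
width: 14.1
grasp_force: 30.0
t: 11.1
ee_pos: [537.7, -51.5, 28.4]
orientation: [0.037, -3.14, -0.0]
ft_force: [-2.7, 0.2, 9.9]
width: 13.7
grasp_force: 30.0
```

```bash
python3 -m handwheel '[[-8,0,0,0,0,0,1],[-8,0,0,0,0,0,1],[-8,0,0,0,0,0,1],[-6,0,0,0,0,0,1],[0,0,0,0,0,0,1]]';python3 -m handwheel '[[-3,0,0,0,0,0,1],[-2,0,0,0,0,0,1],[0,0,0,0,0,0,1]]'
```

```text
t: 11.72
ee_pos: [567.6, -50.8, 28.4]
orientation: [0.037, -3.14, -0.0]
ft_force: [-3.4, 1.1, 9.5]
width: 13.7
grasp_force: 30.0
t: 12.1
ee_pos: [571.5, -50.6, 28.3]
orientation: [0.037, -3.138, -0.0]
ft_force: [-7.7, -0.4, 12.8]
width: 13.9
grasp_force: 30.0
```

```bash
python3 -m handwheel '[[-1,0,0,0,0,0,1],[0,0,0,0,0,0,1]]';python3 -m handwheel '[[-1,0,0,0,0,0,1],[0,0,0,0,0,0,1]]'
python3 - <<'E'
from h import *
o=sensors.get_obs();print(o['ee_pos'],o['ft_force'],o['moment'])
snap('wrist','w5'); snap('scene','s5'); snap('top','t5')
a=cv2.imread('pics/w5.png')[60:340,100:540]; b=cv2.resize(cv2.imread('pics/s5.png')[250:350,290:420],None,fx=3,fy=3,interpolation=cv2.INTER_CUBIC)
d=cv2.resize(cv2.imread('pics/t5.png')[185:285,360:440],None,fx=3,fy=3)
c=np.zeros((600,800,3),np.uint8); c[:280,:440]=a; c[290:590,:390]=b; c[290:590,400:640]=d
cv2.imwrite('pics/m5.png',c)
E
```

```text
t: 12.35
ee_pos: [572.0, -50.6, 28.4]
orientation: [0.037, -3.137, -0.0]
ft_force: [-10.0, 0.0, 13.6]
width: 14.1
grasp_force: 30.0
t: 12.6
ee_pos: [573.2, -50.6, 28.4]
orientation: [0.037, -3.138, -0.0]
ft_force: [-7.7, -0.2, 12.8]
width: 14.0
grasp_force: 30.0
[573.21093745 -50.60854903  28.35709133] [-7.65914551 -0.15465558 12.8247533 ] [-0.05164193  1.47105673  0.04915329]
```

View pics/m5.png

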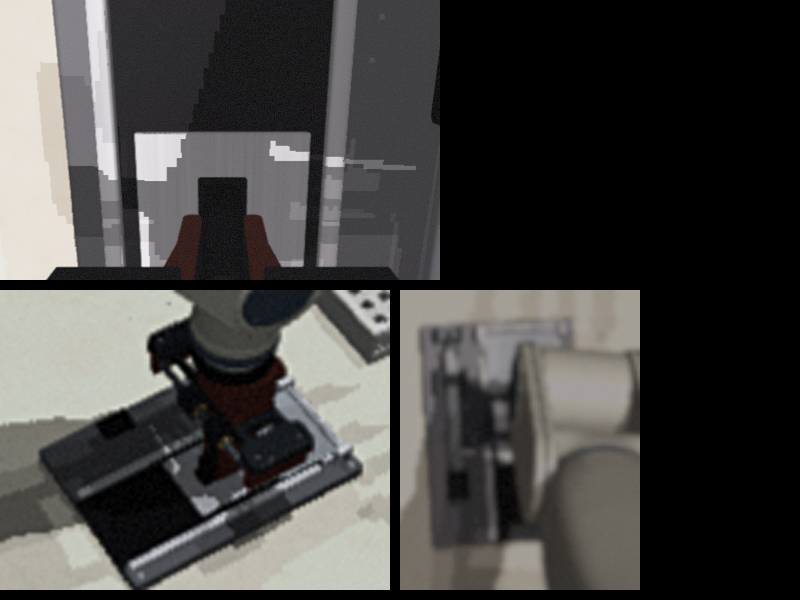

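The scene part shows the leaf lying flat, the lever pad down and the strip between the rails. In the wrist part the strip's rear edge is still at row 192, so it hasn't slipped in the grip. I'll keep pushing to the stop.

```bash
python3 -m handwheel '[[-1,0,0,0,0,0,1],[0,0,0,0,0,0,1]]';python3 -m handwheel '[[-1,0,0,0,0,0,1],[0,0,0,0,0,0,1]]';python3 -m handwheel '[[-1,0,0,0,0,0,1],[0,0,0,0,0,0,1]]'
```

```text
t: 13.0
ee_pos: [574.2, -50.6, 28.4]
orientation: [0.037, -3.137, -0.0]
ft_force: [-8.2, -0.1, 13.6]
width: 14.0
grasp_force: 30.0
t: 13.25
ee_pos: [575.1, -50.6, 28.3]
orientation: [0.037, -3.137, -0.0]
ft_force: [-8.5, -0.9, 13.5]
width: 14.0
grasp_force: 30.0
t: 13.5
ee_pos: [575.1, -50.5, 28.3]
orientation: [0.037, -3.135, -0.0]
ft_force: [-12.6, -0.7, 17.2]
width: 13.9
grasp_force: 30.0
```

```bash
python3 -m handwheel '[[-1,0,0,0,0,0,1],[0,0,0,0,0,0,1]]';python3 -m handwheel '[[-1,0,0.5,0,0,0,1],[0,0,0.5,0,0,0,1],[0,0,0,0,0,0,1],[0,0,0,0,0,0,1]]'
```

```text
t: 13.75
ee_pos: [575.2, -50.5, 28.3]
orientation: [0.037, -3.134, -0.001]
ft_force: [-15.6, -1.7, 19.5]
width: 13.6
grasp_force: 30.0
t: 14.25
ee_pos: [575.6, -50.5, 28.1]
orientation: [0.037, -3.132, -0.001]
ft_force: [-19.9, -0.7, 30.5]
width: 13.9
grasp_force: 30.0
```

```bash
python3 - <<'E'
from h import *
o=sensors.get_obs();print(o['ee_pos'],o['ft_force'],o['moment'],Ro.from_rotvec(o['orientation']).as_matrix().round(4))
snap('wrist','w6')
for n in('w4','w5','w6'):
    g=cv2.cvtColor(cv2.imread(f'pics/{n}.png'),cv2.COLOR_BGR2GRAY).astype(int)
    r=g[180:205,290:360].mean(1); print(n,180+np.diff(r).argmax(),r[5:20].round())
a=cv2.imread('pics/w6.png')
cv2.imwrite('pics/m6.png',a)
E
```

```text
[575.55057209 -50.51011125  28.14376945] [-19.92557484  -0.74573882  30.45884628] [-0.14117148  3.18401982 -0.01004089] [[-9.997e-01 -2.350e-02 -9.000e-03]
 [-2.350e-02  9.997e-01  3.000e-04]
 [ 8.900e-03  5.000e-04 -1.000e+00]]
w4 192 [ 24.  25.  24.  23.  25.  23.  24.  38.  77. 101. 111. 113. 114. 114.
 114.]
w5 191 [ 25.  25.  25.  25.  24.  29.  53.  94. 108. 111. 114. 114. 114. 114.
 114.]
w6 190 [ 24.  25.  26.  25.  25.  46.  92. 106. 111. 113. 114. 114. 114. 114.
 114.]
```

View pics/m6.png

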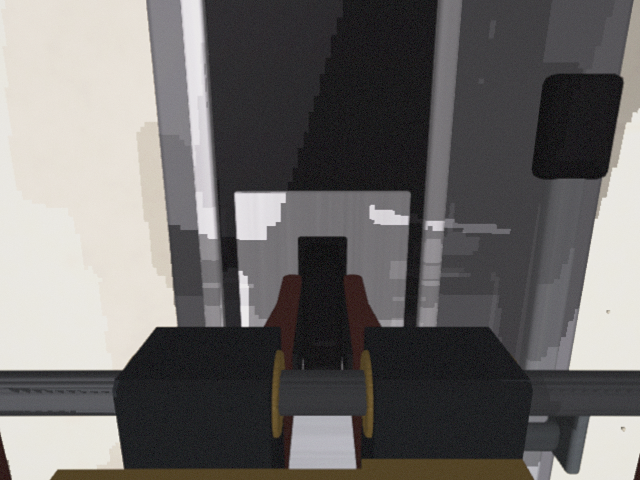

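The strip is home with its rear edge straight across row 191, and the pad at (578,126) is still down. The tool leans about 0.5° from the push, so I'll trim that to press the plate flat.

```bash
python3 -m handwheel '[[0,0,0.3,0,-0.005,0,1],[0,0,0.3,0,-0.004,0,1],[0,0,0,0,0,0,1],[0,0,0,0,0,0,1]]'; python3 - <<'E'
from h import *
o=sensors.get_obs();print(o['ee_pos'],o['ft_force'],o['moment'],Ro.from_rotvec(o['orientation']).as_matrix().round(4))
E
```

```text
t: 14.8
ee_pos: [576.1, -50.5, 28.0]
orientation: [-0.037, 3.14, 0.001]
ft_force: [-19.5, -0.0, 33.8]
width: 14.1
grasp_force: 30.0
[576.05050257 -50.50459176  27.98021232] [-19.46255291  -0.0430741   33.75910407] [-0.15791263  3.40017894  0.0720289 ] [[-9.997e-01 -2.350e-02  9.000e-04]
 [-2.350e-02  9.997e-01  5.000e-04]
 [-9.000e-04  5.000e-04 -1.000e+00]]
```

```bash
python3 -c "
from h import *
print(px('w6',[[578,126]],48)); print(ctrl.close_job())"
```

```text
[[504.25362867  30.92113945  48.        ]]
the job is handed in; nothing more can be done
None
```

Job handed in at about 15 s of the 51 s limit: the lever is latched down, and the strip is under the leaf and home against the stop, still held by its rib and pressed flat on the bed with about 34 N; the leaf looked flat in the last scene picture, taken about 2 mm before the stop.

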